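# Pin the spice mill, zero its stones and back the handwheel off two turns

## Robot

A 6-joint arm with a two-finger parallel gripper is mounted at the origin on the work surface. World frame = base frame: x ahead of the robot, y to its left, z up, the work surface at z = 0. Lengths are in mm, angles in rad, forces in N, time in s.
With the tool pointing down it reaches from about 350 to 975 mm from the base axis. Payload 7.1 kg.
Tool frame: the origin (TCP) lies on the centre line of the jaws, within the pads' length; the fingertips stand 14 mm ahead of it and the grasp point (between the pads) lies 5 mm behind it; x points along the fingers, z is the direction in which the jaws open and shut, and the axes are right-handed (so a half turn about x gives the same grasp; the last joint's range is limited). The gripper opens to 88 mm and grips with 3 to 60 N. Pads are 20 mm wide; open, the fingers measure 115 mm over their backs; the gripper's body (75 mm by 178 mm) begins 61 mm behind the grasp point.
Start: joints at [1.208, 0.423, 1.63, -0, 1.089, -0.019], TCP at [210.635, 588.42, 236.675] pointing down, gripper open.
Joint ranges: [-3, 3], [-0.9, 2.11], [0.09, 2.58], [-1.31, 4.45], [0.11, 2.69], [-2.54, 2.54]. Speed limits (rad/s): [2.39, 2.39, 3.01, 3.14, 3.14, 3.14].

## Interface

Orientations are given as a rotation vector (axis times angle).
In Python, from workcell import ctrl gives the robot as it stands.
- The arm moves only by the tool servo_tool, never from a script. Its argument "plan" is a list that holds one entry, the list of rows, each a list of 7 numbers: the shift along the tool's x, y, z in cm, then the turn, a rotation vector about the tool's x, y, z in rad, then the finger opening in cm, from 0 to 8.78. A call has 1 to 8 rows; each row is the pose to reach, as a shift and turn from the pose commanded when the call began, along the tool's axes at that moment; what a row does not reach only later rows make up. A row lasts 1/12 s, in which the tool goes at most 41.7 mm and 7.16 degrees, less where a joint would pass 70% of its speed; a pose out of reach is approached as far as the arm can. A call with a gripper value outside its range is refused whole. The fingers move at their own pace and stop on an object; the grip force is fixed at half the most. Time passes only in rows, so rows that repeat a pose let the fingers close. It gives the time, the measured TCP pose, the force and the opening at its end, in the units of the state.
- ctrl.get_obs(): the state, without advancing time (a new reading comes with each control period).
- ctrl.get_image(name): name is "side" or "top" or "wrist"; returns the picture (480x640x3 uint8, red, green, blue); there is no depth.
- ctrl.calibration(name): a dict with "K" (3x3 intrinsics, pixels), "view" (4x4, takes a point from world to camera coordinates). Camera axes: x right, y up, looking along -z (the intrinsics and any distortion apply to the point x, -y, -z); pixel columns grow to the right and rows downward; lengths in mm; the calibration is good to about 2 mm. A picture is of the moment at which its call begins: read the wrist's pose just before it. calibration takes no time and is no camera call; for the wrist camera it gives the pose at the moment of the call.
- ctrl.close_job(): hands the job in, once; it reports no verdict.
The state is a dict: "t": time; "qpos": joint angles; "qvel": joint speeds; "joint_torque": joint torques, N m; "ee_pos": TCP position; "orientation": TCP orientation; "ft_force": force on the tool from outside, world axes, zero at the start; "moment": the same for the moment, N m; "width": finger opening in mm.
Only numpy, scipy, OpenCV 4.12 (cv2) and the standard library are available. Lean on these libraries where they do the work, as an engineer would, in place of code of your own. Each camera call takes 0.05 s, during which the arm holds its last target.

## Task

Set the spice mill for a coarse grind: take the steel locking pin out of the caddy, push it fully down into the upright guide tube on the mill's base so that the drive cannot turn, and let go of it. Then, by its red handle, wind the handwheel clockwise (seen from above) until the stones touch and it comes up against its stop, and back it off exactly two full turns, so that the handle points just as it did at the stop. Finish with the gripper still holding the handle there, so that the setting cannot slip while I tighten the lock nut, and leave the pin in and everything else on the shelf as it stands.

Things in the scene. Friction and masses are not known exactly. Their poses are not given: they have to be found in the camera images.
- mill: Table-top stone spice mill, fixed: round cream housing 262 mm across, 60 mm high, a steel chamber 156 mm across and a cover up to 138 mm on it, then brass lock nut and black handwheel. Origin on the wheel's axis at shelf level, z up. Spout towards -x (145 mm out), hopper towards +x (to 158 mm out, 165 mm high), guide tube at -y. Turned by up to 30 degrees; on the left or right of the shelf.
- lock_mouth (a point): Mouth centre of the mill's upright guide tube, 112 mm from the wheel's axis on the mill's -y side, 125 mm above the shelf. Aluminium tube 29 mm outside, brass flared mouth 38 mm outside that tapers from about 23 mm to the 12 mm bore within 9 mm. The pin is home when its collar rests on the brass rim: lock_pin's origin then lies on this point.
- lock_pin: Loose steel locking pin, about 110 g, upright in one of the two holes of the caddy's tool block. Origin on its axis at the underside of its collar, z up. Below: round shank 8 mm thick, 72 mm long, tapered point. Collar 33 mm across, 4 mm thick. Above: knurled round head to grip, 18 mm across, from 4 to 54 mm above the origin.
- caddy: Steel caddy, fixed, 105 mm (x) by 185 mm (y), 95 mm high; lid propped open at the +x side, leaning away, up to 175 mm above the shelf. Origin under its centre at shelf level. Grey tool block inside: top 82 mm above the shelf, 12 mm holes at y = -45 and +45 mm, pin in one, brush in the other, collars on the block. The pin must rise 75 mm to clear its hole.
- mill_brush: Small mill brush with a pale wooden collar and a dark bristle head (27 mm across, top 56 mm above its origin) standing in the other hole of the caddy. To be left there.
- wheel_axis (a point): Point on the vertical axis of the handwheel, 206 mm above the shelf (the height of the middle of the handle when the wheel is at its stop). Wheel: black, 113 mm across its rim, its top 180 mm above the shelf at the stop.
- handle_mid (a point): Middle of the handwheel's revolving red handle: upright round sleeve 23 mm thick, 52 mm tall, 50 mm from the wheel's axis. It spins freely on its steel pin, so a gripper can keep its own yaw while carrying it round. At the stop it lies on the mill's -x side, this point 206 mm above the shelf, the sleeve's foot 25.5 mm lower.
- handle: The red handle itself (see handle_mid); origin at the centre of its foot.
- wheel (a joint): Handwheel angle in rad: 0 at the stop (stones touching), growing anticlockwise seen from above as it is backed off; starts between 0.35 and 0.96 turns. The screw lifts wheel and handle 2.5 mm per turn. Even drag of about 4 N at the handle; it stays where left. Hard stop at 0 (it gives under 1 mm at the handle at 40 N); another at 3.2 turns.
- mortar: Cast aluminium mortar with its pestle in it, 110 mm across, 155 mm high, loose, at the back; to be left alone. Origin under its centre.
- masala_spoon: Wooden masala spoon 240 mm long, lying at the back; to be left alone. Origin on the shelf under the middle of its length.
- tub_blue: Clear plastic tub 123 x 163 x 84 mm with a blue snap lid, on the left; to be left alone. Origin under its centre.
- tub_white: Clear plastic tub 113 x 113 x 119 mm with a white snap lid, on the right; to be left alone. Origin under its centre.
- sieve: Small steel sieve 110 mm across and 38 mm high with a straight handle, on the right; to be left alone. Origin under the centre of its bowl.
- katori: Small steel bowl 96 mm across, 45 mm high, on the left; to be left alone. Origin under its centre.

How it is judged:
By the outcome, as a careful person would: the job done as asked, in the order asked, and still so for the second after the job is handed in, while the arm keeps its last pose, push and grip.
It also fails if it takes over 72 s, if anything falls off the work surface, if the arm or the gripper's body presses on something with over 40 N, if the wrist force passes 120 N, or if a joint passes its speed limit or range.

## Working session

There is one attempt and no reset: what is moved stays moved. The work goes in short steps, Python scripts to look and compute and a tool call to move; the robot and the scene stay as the last step left them, time stands still between calls to the robot, and variables do not carry over. Pictures are saved under pics/ and viewed, and the job is handed in when it is done.

Besides the shell and the picture viewer there is one more tool, called after ">>>" as name([rows], argument=value, ...), one row to a line, values as JSON. servo_tool: Moves the arm, as the interface text tells. Its arguments: {"type":"object","properties":{"plan":{"type":"array","items":{"type":"array","items":{"type":"array","items":{"type":"number"}}}}},"required":["plan"]}

```bash
ls -la; mkdir -p pics
python3 - <<'E'
from workcell import ctrl
import cv2,numpy as np
np.set_printoptions(precision=4,suppress=True)
print(ctrl.get_obs())
for n in ["top","side","wrist"]:
    c=ctrl.calibration(n);print(n,c)
    cv2.imwrite(f"pics/{n}0.png",ctrl.get_image(n)[:,:,::-1])
E
```

```text
total 12
drwxr-xr-x  3 agent agent 4096 Dec  6 15:01 .
drwxr-xr-x 23 root  root  4096 Dec  6 15:01 ..
drwxr-xr-x  2 agent agent 4096 Dec  6 15:01 pics
{'t': 0.0, 'qpos': array([ 1.208 ,  0.4238,  1.6307, -0.    ,  1.0886, -0.019 ]), 'qvel': array([ 0.0002, -0.0022, -0.0002,  0.0017,  0.0005, -0.0015]), 'joint_torque': array([ -0.0008, -54.4627, -27.3666,   0.0643,   0.0228,  -0.0001]), 'ee_pos': array([210.459 , 587.9455, 235.9034]), 'orientation': array([-0.9532,  1.3537,  0.9518]), 'ft_force': array([ 0.2188, -0.029 ,  0.3946]), 'moment': array([-0.0565,  0.0013,  0.0036]), 'width': 87.50662249442196}
top {'K': array([[570.1126,   0.    , 321.6482],
       [  0.    , 570.1126, 236.2171],
       [  0.    ,   0.    ,   1.    ]]), 'view': array([[    0.01  ,    -0.9998,     0.016 ,   -29.746 ],
       [    0.9805,     0.013 ,     0.196 ,  -605.362 ],
       [   -0.1962,     0.0137,     0.9805, -1528.56  ],
       [    0.    ,     0.    ,     0.    ,     1.    ]])}
side {'K': array([[558.5235,   0.    , 320.0074],
       [  0.    , 558.5235, 240.5586],
       [  0.    ,   0.    ,   1.    ]]), 'view': array([[   -0.9951,    -0.0983,     0.0065,   560.2332],
       [    0.0564,    -0.5146,     0.8556,  -172.3248],
       [   -0.0808,     0.8518,     0.5177, -1575.9244],
       [    0.    ,     0.    ,     0.    ,     1.    ]])}
wrist {'K': array([[330.8188,   0.    , 321.6757],
       [  0.    , 330.8188, 231.6807],
       [  0.    ,   0.    ,   1.    ]]), 'view': array([[   0.3373,    0.9414,   -0.0013, -623.9385],
       [  -0.8987,    0.3216,   -0.2983,   36.9123],
       [  -0.2804,    0.1018,    0.9545, -392.8381],
       [   0.    ,    0.    ,    0.    ,    1.    ]])}
```

View pics/top0.png

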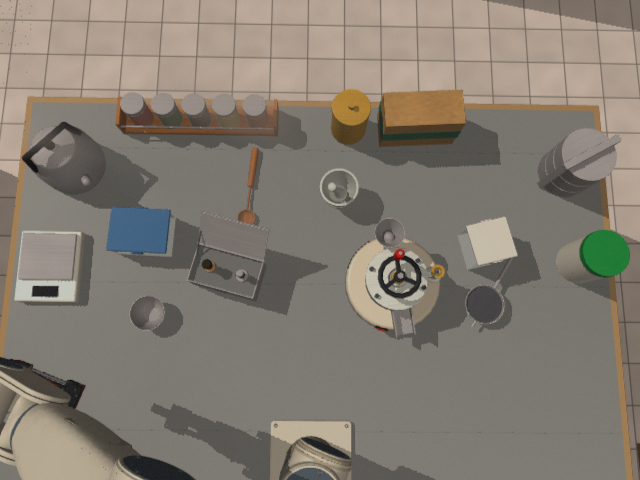

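View pics/side0.png

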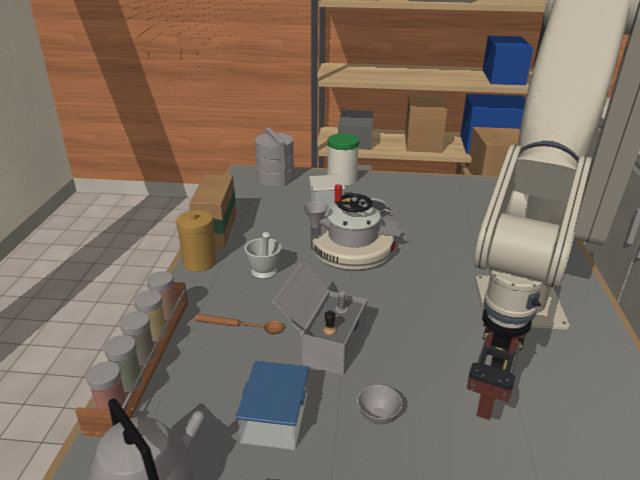

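View pics/wrist0.png

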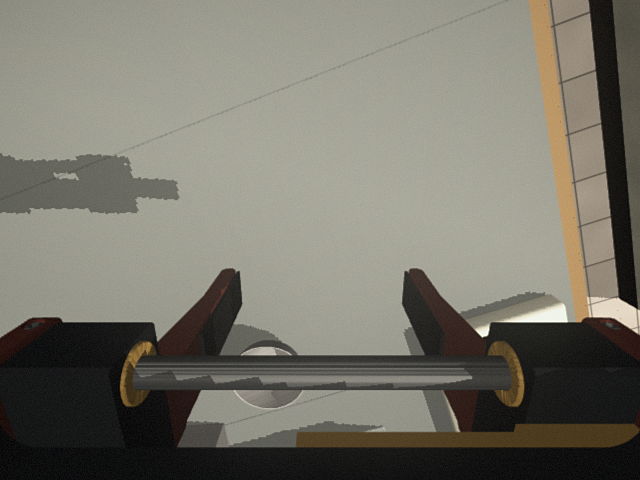

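Run:
```python
import cv2
t=cv2.imread("pics/top0.png");s=cv2.imread("pics/side0.png")
cv2.imwrite("pics/tz_mill.png",cv2.resize(t[210:350,330:520],None,fx=4,fy=4,interpolation=cv2.INTER_CUBIC))
cv2.imwrite("pics/tz_cad.png",cv2.resize(t[205:305,180:280],None,fx=6,fy=6,interpolation=cv2.INTER_CUBIC))
cv2.imwrite("pics/sz_mill.png",cv2.resize(s[170:270,295:425],None,fx=6,fy=6,interpolation=cv2.INTER_CUBIC))
cv2.imwrite("pics/sz_cad.png",cv2.resize(s[260:375,270:380],None,fx=5,fy=5,interpolation=cv2.INTER_CUBIC))
```

```text
(no output)
```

View pics/tz_mill.png

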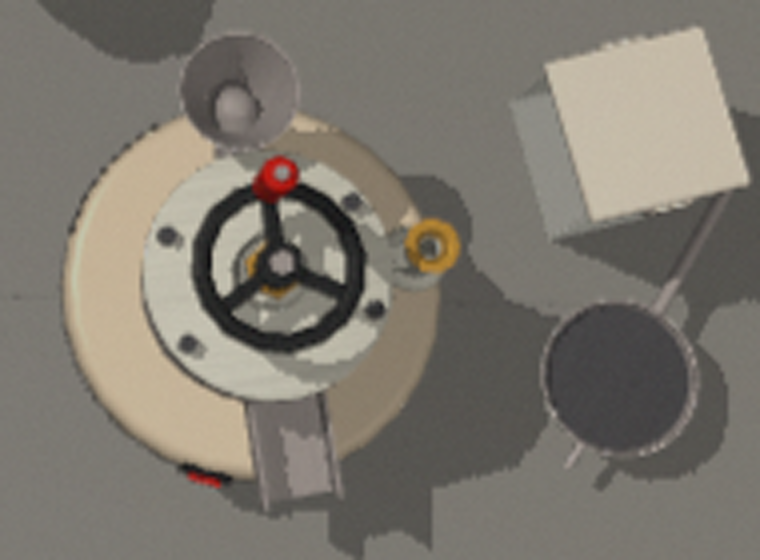

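View pics/tz_cad.png

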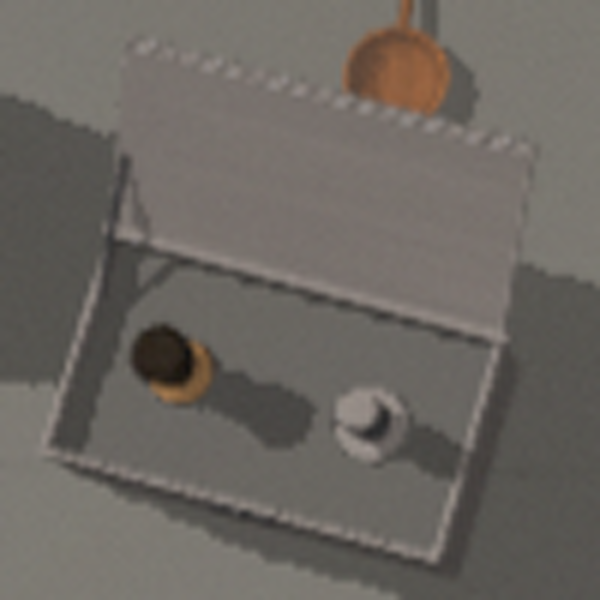

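View pics/sz_mill.png

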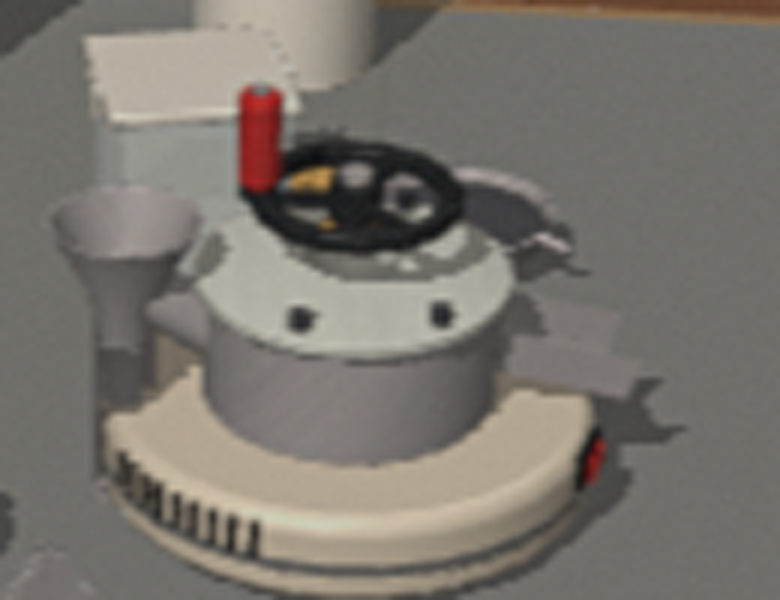

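View pics/sz_cad.png

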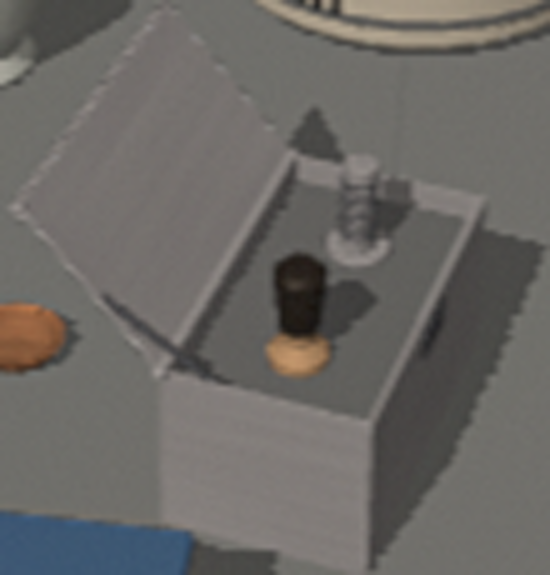

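```bash
cat > h.py <<'E'
from workcell import ctrl
import cv2,numpy as np
from scipy.spatial.transform import Rotation as R
np.set_printoptions(precision=4,suppress=True)
def ray(c,u,v):
    K=c["K"];V=c["view"]
    d=np.array([(u-K[0,2])/K[0,0],-(v-K[1,2])/K[1,1],-1.0])
    Rm=V[:3,:3];o=-Rm.T@V[:3,3]
    return o,Rm.T@d
def onz(c,u,v,z):
    o,d=ray(c,u,v);return (o+d*(z-o[2])/d[2])
def tri(*rs):
    A=np.zeros((3,3));b=np.zeros(3)
    for o,d in rs:
        d=d/np.linalg.norm(d);P=np.eye(3)-np.outer(d,d);A+=P;b+=P@o
    p=np.linalg.solve(A,b);return p,[np.linalg.norm(np.cross(p-o,d/np.linalg.norm(d))) for o,d in rs]
def proj(c,p):
    q=c["view"][:3,:3]@np.asarray(p,float)+c["view"][:3,3];K=c["K"]
    return np.array([K[0,0]*q[0]/-q[2]+K[0,2],K[1,1]*-q[1]/-q[2]+K[1,2]])
def z2p(x,y,f,x0,y0): return (x+.5)/f-.5+x0,(y+.5)/f-.5+y0
E
python3 - <<'E'
from h import *
T=ctrl.calibration("top");S=ctrl.calibration("side")
tm=lambda x,y:z2p(x,y,4,330,210); tc=lambda x,y:z2p(x,y,6,180,205)
sm=lambda x,y:z2p(x,y,6,295,170); sc=lambda x,y:z2p(x,y,5,270,260)
hub=onz(T,*tm(285,262),190);print("hub z190",hub)
print("wheel rim ctr", onz(T,*tm(279,263),180))
print("tube",onz(T,*tm(431,247),126))
print("handle top",onz(T,*tm(285,171),233))
print("spout",onz(T,*tm(300,505),60))
print("cover",onz(T,*tm(271,276),138))
print("pin top",onz(T,*tc(358,408),136),"collar",onz(T,*tc(371,427),86),"brush",onz(T,*tc(160,354),138))
print("tri pin top",tri(ray(T,*tc(358,408)),ray(S,*sc(362,163))))
print("tri pin collar",tri(ray(T,*tc(371,427)),ray(S,*sc(358,245))))
print("tri handle top",tri(ray(T,*tm(285,171)),ray(S,*sm(261,92))))
print("tri hub",tri(ray(T,*tm(285,262)),ray(S,*sm(357,176))))
E
```

```text
hub z190 [ 482.1328 -221.9944  190.    ]
wheel rim ctr [ 482.7642 -219.7088  180.    ]
tube [ 501.7207 -328.8444  126.    ]
handle top [ 532.9947 -216.3099  233.    ]
spout [ 334.3775 -249.4265   60.    ]
cover [ 479.665  -220.7183  138.    ]
pin top [490.7947 192.5825 136.    ] collar [488.9099 192.9503  86.    ] brush [513.1558 279.2839 138.    ]
tri pin top (array([490.498 , 192.6273, 135.7366]), [np.float64(0.32922797883825056), np.float64(0.32922797883827803)])
tri pin collar (array([489.9425, 193.0884,  84.6802]), [np.float64(0.8588539041012834), np.float64(0.8588539041013735)])
tri handle top (array([ 532.1006, -216.3538,  232.3956]), [np.float64(0.9841540457764668), np.float64(0.9841540457766557)])
tri hub (array([ 482.113 , -222.7675,  184.7161]), [np.float64(0.7105221218286161), np.float64(0.7105221218286428)])
```

```bash
cat >> h.py <<'E'
def pose(o): return np.array(o["ee_pos"]),R.from_rotvec(o["orientation"])
def down(yaw):  # jaw (tool z) at world angle yaw(deg), tool x down
    a=np.radians(yaw);z=np.array([np.cos(a),np.sin(a),0]);x=np.array([0,0,-1.]);y=np.cross(z,x)
    return R.from_matrix(np.c_[x,y,z])
def rel(tcp,yaw,o=None):
    p,r=pose(o or ctrl.get_obs())
    d=r.inv().apply(np.asarray(tcp)-p)/10
    w=(r.inv()*down(yaw)).as_rotvec()
    return d,w
E
python3 - <<'E'
from h import *
o=ctrl.get_obs();p,r=pose(o)
print(r.as_matrix(),np.degrees(np.arctan2(r.as_matrix()[1,2],r.as_matrix()[0,2])))
for y in (75.4,-104.6): print(y,*rel([490.5,192.7,205],y),*rel([490.5,192.7,112],y))
E
```

```text
[[-0.0004 -0.9415  0.337 ]
 [-0.0011  0.337   0.9415]
 [-1.     -0.     -0.0011]] 70.30371980394693
75.4 [  3.1429 -39.6865 -27.7839] [-0.0889 -0.0011 -0.    ] [ 12.4429 -39.6864 -27.7735] [-0.0889 -0.0011 -0.    ]
-104.6 [  3.1429 -39.6865 -27.7839] [ 3.0526 -0.0001  0.0017] [ 12.4429 -39.6864 -27.7735] [ 3.0526 -0.0001  0.0017]
```

>>> servo_tool([
  [[0,-2.5,-1.75,0,0,0,5.0],[0,-5,-3.5,-0.02,0,0,5.0],[0,-7.5,-5.25,-0.03,0,0,5.0],[0,-10,-7,-0.04,0,0,5.0],[0,-12.5,-8.75,-0.05,0,0,5.0],[0,-15,-10.5,-0.06,0,0,5.0],[0,-17.5,-12.25,-0.07,0,0,5.0],[0,-20,-14,-0.089,0,0,5.0]],
])

```text
t: 0.82
ee_pos: [352.2, 387.8, 236.6]
orientation: [-1.02, 1.319, 1.02]
ft_force: [-0.4, 1.0, 0.1]
width: 50.1
```

Run:
```python
from h import *
o=ctrl.get_obs();print(o["t"],o["ee_pos"],o["qpos"],o["width"],o["ft_force"])
print(*rel([490.5,192.7,205],75.4))
```

```text
0.8167 [352.2348 387.8147 236.5536] [ 0.8107  0.2755  1.8522  0.      1.0142 -0.5059] 50.11060702628636 [-0.38    1.0337  0.1124]
[  3.1562 -18.2889 -15.4071] [ 0.0006 -0.0002 -0.0002]
```

>>> servo_tool([
  [[0,-2.6,-2.2,0,0,0,5.0],[0,-5.2,-4.4,0,0,0,5.0],[0,-7.8,-6.6,0,0,0,5.0],[0,-10.4,-8.8,0,0,0,5.0],[0,-13.1,-11.0,0,0,0,5.0],[0,-15.7,-13.2,0,0,0,5.0],[0,-18.3,-15.4,0,0,0,5.0],[0,-18.3,-15.4,0,0,0,5.0]],
])

```text
t: 1.48
ee_pos: [492.7, 190.2, 236.7]
orientation: [-1.018, 1.32, 1.015]
ft_force: [0.8, -0.3, 0.7]
width: 50.2
```

Run:
```python
from h import *
o=ctrl.get_obs();print(o["t"],o["ee_pos"],o["qpos"],o["width"],o["ft_force"])
print(*rel([490.5,192.7,112],75.4))
W=ctrl.calibration("wrist")
im=ctrl.get_image("wrist")[:,:,::-1].copy();cv2.imwrite("pics/w1.png",im)
print(proj(W,[490.5,192.7,136]),proj(W,[490,193,86]))
```

```text
1.4833 [492.7054 190.2479 236.7061] [ 0.3467  0.2811  1.8438 -0.0016  1.0157 -0.9646] 50.16165694140588 [ 0.8089 -0.2864  0.724 ]
[12.47    0.2954  0.1884] [-0.0038 -0.0006  0.0016]
[324.4175 232.6152] [324.1993 215.8761]
```

View pics/w1.png

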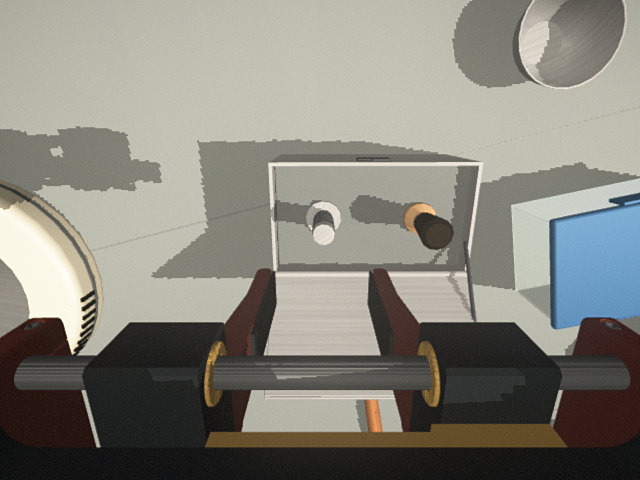

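Run:
```python
from h import *
im=cv2.imread("pics/w1.png")
cv2.imwrite("pics/w1z.png",cv2.resize(im[180:270,280:380],None,fx=7,fy=6.5,interpolation=cv2.INTER_CUBIC))
o=ctrl.get_obs();print(o["ee_pos"]);W=ctrl.calibration("wrist")
for z in (136,): print(proj(W,[490.5,192.7,z]),onz(W,324,238,136),onz(W,323,217,86))
```

```text
[491.2844 191.918  236.5122]
[322.7971 235.0276] [493.1481 192.9902 136.    ] [489.0963 193.427   86.    ]
```

View pics/w1z.png

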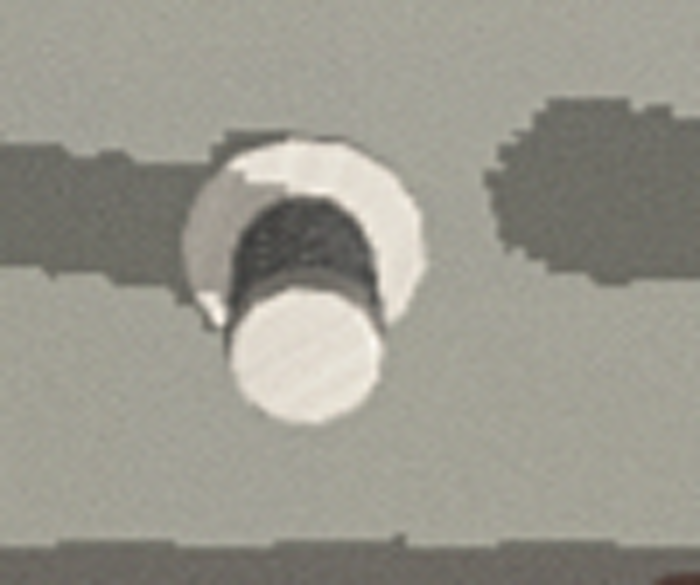

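>>> servo_tool([
  [[2.5,0.05,0.1,0,0,0,5.0],[5.0,0.05,0.1,0,0,0,5.0],[7.5,0.05,0.1,0,0,0,5.0],[10,0.05,0.1,0,0,0,5.0],[11.5,0.05,0.1,0,0,0,5.0],[12.4,0.05,0.1,0,0,0,5.0],[12.4,0.05,0.1,0,0,0,5.0],[12.4,0.05,0.1,0,0,0,5.0]],
])

```text
t: 2.2
ee_pos: [489.5, 195.7, 112.8]
orientation: [-1.02, 1.319, 1.02]
ft_force: [0.0, 0.0, -0.0]
width: 50.1
```

>>> servo_tool([
  [[0,0,0,0,0,0,2.5],[0,0,0,0,0,0,1.0],[0,0,0,0,0,0,1.0],[0,0,0,0,0,0,1.0],[0,0,0,0,0,0,1.0],[0,0,0,0,0,0,1.0]],
])

```text
t: 2.7
ee_pos: [489.8, 194.7, 113.1]
orientation: [-1.02, 1.319, 1.019]
ft_force: [-0.5, -3.5, 3.6]
width: 17.8
```

>>> servo_tool([
  [[-1,0,0,0,0,0,1.0],[-3,0,0,0,0,0,1.0],[-6,0,0,0,0,0,1.0],[-9.5,0,0,0,0,0,1.0],[-13,0,0,0,0,0,1.0],[-16.5,0,0,0,0,0,1.0],[-20,0,0,0,0,0,1.0],[-23.5,0,0,0,0,0,1.0]],
])

```text
t: 3.37
ee_pos: [489.2, 195.1, 350.1]
orientation: [-1.019, 1.319, 1.02]
ft_force: [1.0, 1.1, -2.0]
width: 17.3
```

Run:
```python
from h import *
o=ctrl.get_obs();print(o["t"],o["ee_pos"],o["qpos"],o["width"],o["ft_force"])
for y in (10.4,45,75.4):print(y,*rel([501.7,-328.8,350],y))
im=ctrl.get_image("side")[:,:,::-1].copy();cv2.imwrite("pics/s2.png",im[100:400,200:600])
```

```text
3.3667 [489.152  195.0889 350.0746] [ 0.3567  0.1583  1.7249  0.0004  1.2581 -0.9594] 17.302393955097056 [ 1.0146  1.0534 -1.9759]
10.4 [ -0.0189 -14.4223 -50.3802] [ 1.1344  0.0005 -0.0002]
45 [ -0.0189 -14.4223 -50.3802] [ 0.5305  0.0006 -0.0001]
75.4 [ -0.0189 -14.4223 -50.3802] [-0.      0.0005  0.0001]
```

View pics/s2.png

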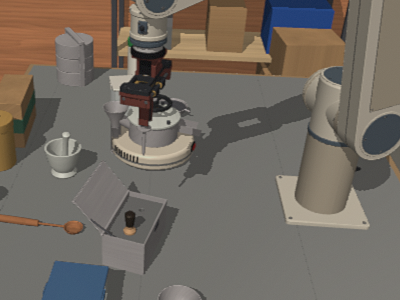

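>>> servo_tool([
  [[0,-0.7,-2.4,0.07,0,0,1.0],[0,-1.7,-5.8,0.14,0,0,1.0],[0,-2.6,-9.2,0.21,0,0,1.0],[0,-3.6,-12.6,0.28,0,0,1.0],[0,-4.6,-16,0.35,0,0,1.0],[0,-5.6,-19.4,0.42,0,0,1.0],[0,-6.5,-22.8,0.49,0,0,1.0],[0,-7.2,-25.2,0.567,0,0,1.0]],
])

```text
t: 4.08
ee_pos: [495.4, -69.2, 348.0]
orientation: [-0.583, 1.491, 0.582]
ft_force: [0.7, -0.4, -1.5]
width: 17.3
```

Run:
```python
from h import *
o=ctrl.get_obs();print(o["t"],o["ee_pos"],o["qpos"],o["width"],o["ft_force"])
for y in (10.4,):print(y,*rel([501.7,-328.8,350],y))
```

```text
4.0833 [495.3662 -69.2046 347.9899] [-0.1625  0.1158  1.7796 -0.0002  1.2459 -0.907 ] 17.346317777564533 [ 0.6627 -0.3504 -1.527 ]
10.4 [ -0.1946 -19.5197 -17.1255] [0.563  0.0002 0.0004]
```

>>> servo_tool([
  [[0,-2.2,-1.9,0.07,0,0,1.0],[0,-4.7,-4.1,0.14,0,0,1.0],[0,-7.4,-6.5,0.21,0,0,1.0],[0,-10.1,-8.9,0.28,0,0,1.0],[0,-12.8,-11.2,0.35,0,0,1.0],[0,-15.3,-13.4,0.42,0,0,1.0],[0,-17.6,-15.4,0.49,0,0,1.0],[0,-19.5,-17.1,0.563,0,0,1.0]],
])

```text
t: 4.75
ee_pos: [503.1, -328.1, 347.8]
orientation: [-0.143, 1.566, 0.143]
ft_force: [-0.1, 0.6, -0.8]
width: 17.3
```

>>> servo_tool([
  [[0,0,0,0,0,0,1.0],[0,0,0,0,0,0,1.0],[0,0,0,0,0,0,1.0]],
])

```text
t: 5.0
ee_pos: [503.2, -325.4, 347.5]
orientation: [-0.146, 1.566, 0.147]
ft_force: [-0.7, 0.8, -1.9]
width: 17.5
```

Run:
```python
from h import *
o=ctrl.get_obs();print(o["t"],o["ee_pos"],o["qpos"],o["width"],o["ft_force"])
W=ctrl.calibration("wrist")
im=ctrl.get_image("wrist")[:,:,::-1].copy();cv2.imwrite("pics/w3.png",im)
s=ctrl.get_image("side")[:,:,::-1].copy();cv2.imwrite("pics/s3.png",cv2.resize(s[80:280,230:460],None,fx=3,fy=3,interpolation=cv2.INTER_CUBIC))
s=ctrl.get_image("top")[:,:,::-1].copy();cv2.imwrite("pics/t3.png",cv2.resize(s[200:350,330:520],None,fx=4,fy=4,interpolation=cv2.INTER_CUBIC))
print(proj(W,[501.7,-328.8,125]),proj(W,[482,-221,190]))
for y in (10.4,):print(y,*rel([501.7,-328.8,350],y))
print(ctrl.get_obs()["ee_pos"])
```

```text
5.0 [ 503.2027 -325.4169  347.5004] [-0.5942  0.2802  1.5749  0.0006  1.2874 -0.7811] 17.508703199143348 [-0.6944  0.7762 -1.8505]
[319.6158 205.8792] [319.6585  98.467 ]
10.4 [-0.2162 -0.3505 -0.2554] [ 0.0064  0.0001 -0.0003]
[ 503.5538 -324.8788  347.8387]
```

View pics/w3.png

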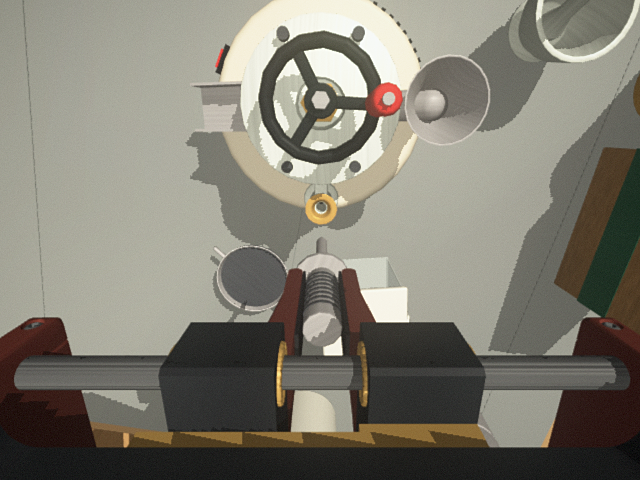

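View pics/s3.png

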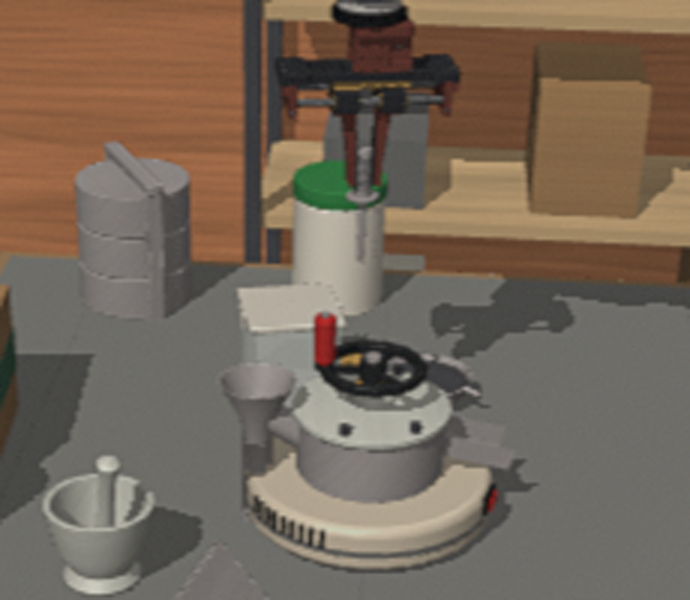

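View pics/t3.png

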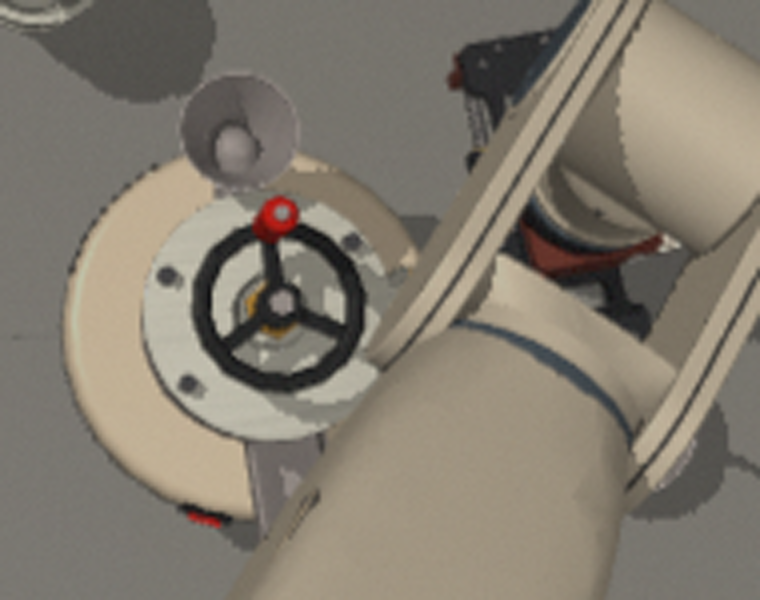

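Run:
```python
from h import *
im=cv2.imread("pics/w3.png")
cv2.imwrite("pics/w3z.png",cv2.resize(im[180:360,265:375],None,fx=5,fy=3.3,interpolation=cv2.INTER_CUBIC))
hsv=cv2.cvtColor(im,cv2.COLOR_BGR2HSV)
m=cv2.inRange(hsv,(15,120,120),(30,255,255));m[:180]=0;m[240:]=0;m[:,:290]=0;m[:,350:]=0
c=max(cv2.findContours(m,0,1)[0],key=cv2.contourArea);print(cv2.minEnclosingCircle(c),cv2.boundingRect(c))
W=ctrl.calibration("wrist");o=ctrl.get_obs();p,r=pose(o);print(p)
for d in (-23,31,103): print(d,proj(W,p+r.apply([d,0,0])))
print(onz(W,320.8,209,125))
```

```text
((320.68182373046875, 208.59091186523438), 15.382949829101562) (306, 194, 31, 30)
[ 503.5538 -324.8788  347.8387]
-23 [320.9997 324.0521]
31 [321.1565 272.6707]
103 [321.2707 235.2429]
[ 504.2226 -331.8667  125.    ]
```

View pics/w3z.png

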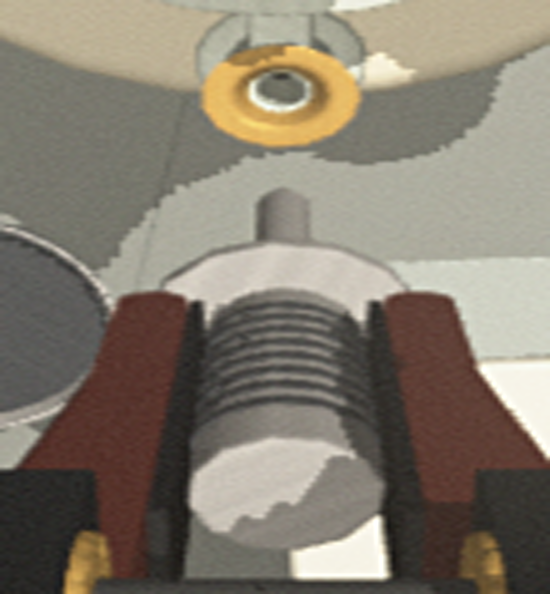

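>>> servo_tool([
  [[2.5,-0.2,0,0,0,0,1.0],[5,-0.45,0,0,0,0,1.0],[7,-0.45,0,0,0,0,1.0],[9,-0.45,0,0,0,0,1.0],[10.5,-0.45,0,0,0,0,1.0],[10.5,-0.45,0,0,0,0,1.0],[10.5,-0.45,0,0,0,0,1.0],[10.5,-0.45,0,0,0,0,1.0]],
])

```text
t: 5.82
ee_pos: [505.0, -330.4, 243.9]
orientation: [-0.147, 1.565, 0.146]
ft_force: [0.2, -0.6, -1.1]
width: 17.5
```

Run:
```python
from h import *
o=ctrl.get_obs();p,r=pose(o);print(o["t"],o["ee_pos"],o["qpos"],o["width"],o["ft_force"])
W=ctrl.calibration("wrist")
im=ctrl.get_image("wrist")[:,:,::-1].copy()
for d in (-23,31,103): print(d,proj(W,p+r.apply([d,0,0])))
hsv=cv2.cvtColor(im,cv2.COLOR_BGR2HSV)
m=cv2.inRange(hsv,(15,120,120),(30,255,255));m[:180]=0;m[300:]=0;m[:,:280]=0;m[:,360:]=0
c=max(cv2.findContours(m,0,1)[0],key=cv2.contourArea);print(cv2.minEnclosingCircle(c),cv2.boundingRect(c))
cv2.imwrite("pics/w4z.png",cv2.resize(im[180:345,265:375],None,fx=5,fy=3.6,interpolation=cv2.INTER_CUBIC))
s=ctrl.get_image("side")[:,:,::-1].copy();cv2.imwrite("pics/s4.png",cv2.resize(s[80:280,230:460],None,fx=3,fy=3,interpolation=cv2.INTER_CUBIC))
print(ctrl.get_obs()["ee_pos"])
```

```text
5.8167 [ 505.0183 -330.3766  243.9137] [-0.5991  0.383   1.6741  0.0001  1.0829 -0.786 ] 17.513277386316048 [ 0.1751 -0.6036 -1.1002]
-23 [320.9454 324.0733]
31 [321.1192 272.6813]
103 [321.2457 235.248 ]
((318.8809509277344, 230.5), 21.17234992980957) (298, 211, 43, 39)
[ 505.1234 -330.7165  244.2523]
```

View pics/w4z.png

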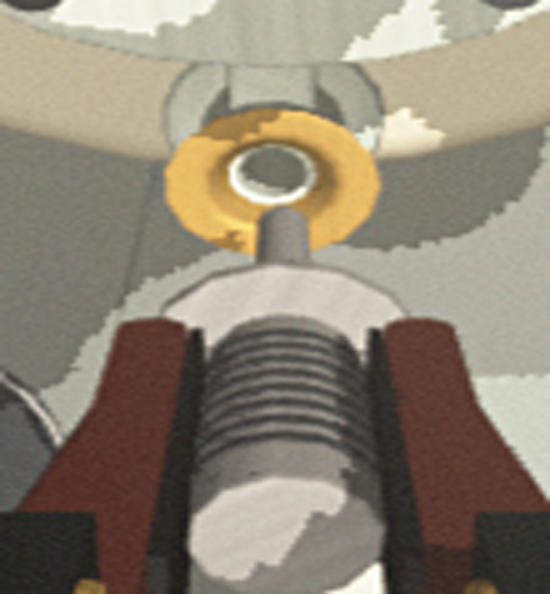

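View pics/s4.png

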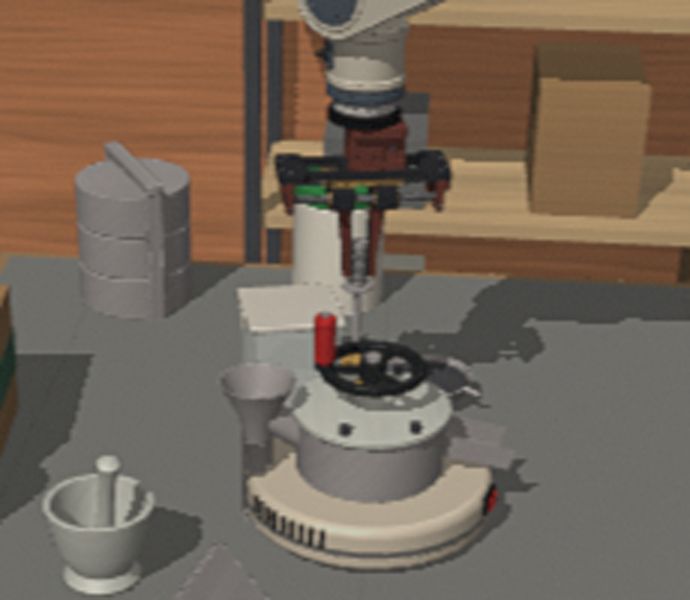

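>>> servo_tool([
  [[0,0.1,-0.2,0,0,0,1.0],[1,0.1,-0.2,0,0,0,1.0],[2,0.1,-0.2,0,0,0,1.0],[3,0.1,-0.2,0,0,0,1.0],[4,0.1,-0.2,0,0,0,1.0],[5,0.1,-0.2,0,0,0,1.0],[5,0.1,-0.2,0,0,0,1.0]],
])

```text
t: 6.5
ee_pos: [501.1, -329.2, 189.7]
orientation: [-0.144, 1.569, 0.148]
ft_force: [0.7, 0.1, -1.9]
width: 17.4
```

Run:
```python
from h import *
o=ctrl.get_obs();p,r=pose(o);print(o["t"],o["ee_pos"],o["width"],o["ft_force"],o["moment"])
im=ctrl.get_image("wrist")[:,:,::-1].copy()
cv2.imwrite("pics/w5z.png",cv2.resize(im[180:345,265:375],None,fx=5,fy=3.6,interpolation=cv2.INTER_CUBIC))
```

```text
6.5 [ 501.122  -329.1767  189.7269] 17.409951860543444 [ 0.65    0.0949 -1.9397] [-0.0223 -0.0893  0.0405]
```

View pics/w5z.png

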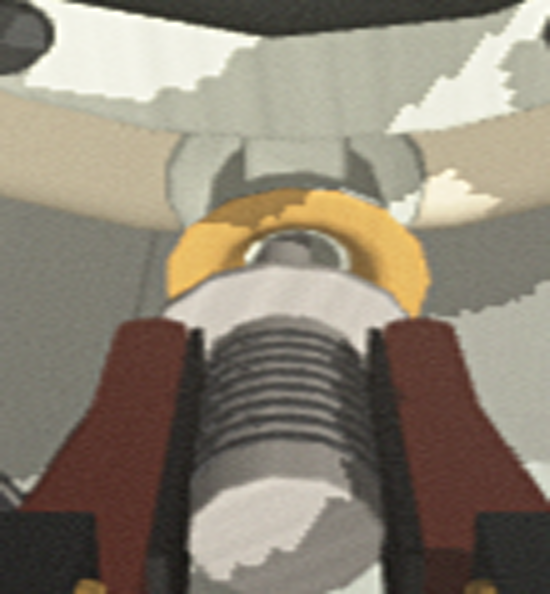

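>>> servo_tool([
  [[0.8,0,0.05,0,0,0,1.0],[1.6,0,0.05,0,0,0,1.0],[2.4,0,0.05,0,0,0,1.0],[3.0,0,0.05,0,0,0,1.0],[3.2,0,0.05,0,0,0,1.0],[3.2,0,0.05,0,0,0,1.0]],
])

```text
t: 7.05
ee_pos: [502.3, -329.6, 159.8]
orientation: [-0.145, 1.567, 0.147]
ft_force: [0.6, -0.8, -0.7]
width: 17.6
```

>>> servo_tool([
  [[0.1,0,0,0,0,0,1.0],[0.2,0,0,0,0,0,1.0],[0.2,0,0,0,0,0,1.0]],
])

```text
t: 7.3
ee_pos: [502.8, -329.9, 158.9]
orientation: [-0.146, 1.565, 0.146]
ft_force: [-0.4, 0.5, -1.4]
width: 17.2
```

>>> servo_tool([
  [[0.1,0,0,0,0,0,1.0],[0.2,0,0,0,0,0,1.0],[0.2,0,0,0,0,0,1.0]],
])

```text
t: 7.55
ee_pos: [502.6, -329.8, 156.6]
orientation: [-0.146, 1.566, 0.146]
ft_force: [0.5, -0.1, -1.2]
width: 17.6
```

>>> servo_tool([
  [[0.1,0,0,0,0,0,1.0],[0.2,0,0,0,0,0,1.0],[0.2,0,0,0,0,0,1.0]],
])

```text
t: 7.8
ee_pos: [502.7, -330.0, 156.0]
orientation: [-0.146, 1.566, 0.146]
ft_force: [-3.5, 1.6, 9.9]
width: 17.4
```

>>> servo_tool([
  [[0.1,0,0,0,0,0,1.0],[0.1,0,0,0,0,0,1.0],[0.1,0,0,0,0,0,1.0]],
])

```text
t: 8.05
ee_pos: [502.8, -330.0, 156.0]
orientation: [-0.147, 1.565, 0.146]
ft_force: [-6.2, 3.7, 16.3]
width: 17.9
```

Run:
```python
from h import *
o=ctrl.get_obs();p,r=pose(o);print(o["t"],o["ee_pos"],o["width"],o["ft_force"],o["moment"])
im=ctrl.get_image("wrist")[:,:,::-1].copy()
cv2.imwrite("pics/w6z.png",cv2.resize(im[180:345,265:375],None,fx=5,fy=3.6,interpolation=cv2.INTER_CUBIC))
```

```text
8.05 [ 502.7596 -330.0087  155.9508] 17.87236189106586 [-6.2191  3.6617 16.2597] [ 0.5281  1.0762 -0.0736]
```

View pics/w6z.png

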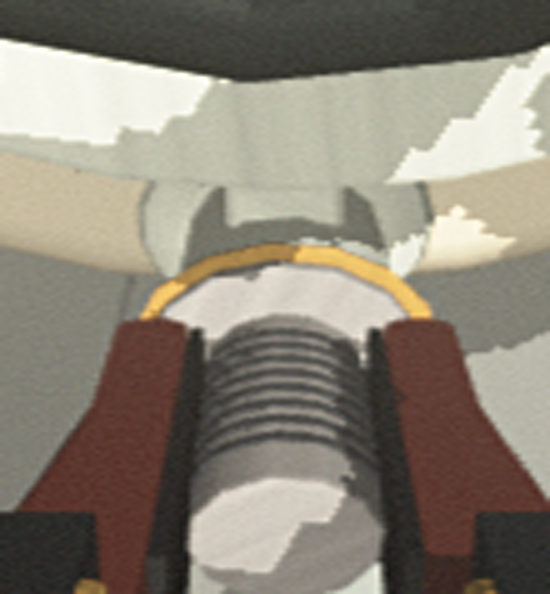

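>>> servo_tool([
  [[0,0,0,0,0,0,3.0],[0,0,0,0,0,0,5.0],[0,0,0,0,0,0,5.0],[0,0,0,0,0,0,5.0],[-3,0,0,0,0,0,5.0],[-6.5,0,0,0,0,0,5.0],[-10,0,0,0,0,0,5.0],[-13.5,0,0,0,0,0,5.0]],
])

```text
t: 8.77
ee_pos: [502.4, -329.6, 289.6]
orientation: [-0.146, 1.567, 0.147]
ft_force: [1.8, 0.0, 0.7]
width: 50.1
```

Run:
```python
from h import *
o=ctrl.get_obs();p,r=pose(o);print(o["t"],o["ee_pos"],o["qpos"],o["width"],o["ft_force"],o["moment"])
W=ctrl.calibration("wrist")
im=ctrl.get_image("wrist")[:,:,::-1].copy()
cv2.imwrite("pics/w7.png",im)
for y in (-79.6,100.4):print(y,*rel([532.5,-216.5,290],y))
```

```text
8.7667 [ 502.3945 -329.6309  289.6404] [-0.6005  0.333   1.6355 -0.      1.1742 -0.7865] 50.10120902877329 [1.7628 0.0342 0.7083] [-0.0459  0.038   0.0623]
-79.6 [ 0.7079 10.8167  4.7922] [ 1.5753  0.0113 -0.    ]
100.4 [ 0.7079 10.8167  4.7922] [-1.5662  0.      0.0112]
```

View pics/w7.png

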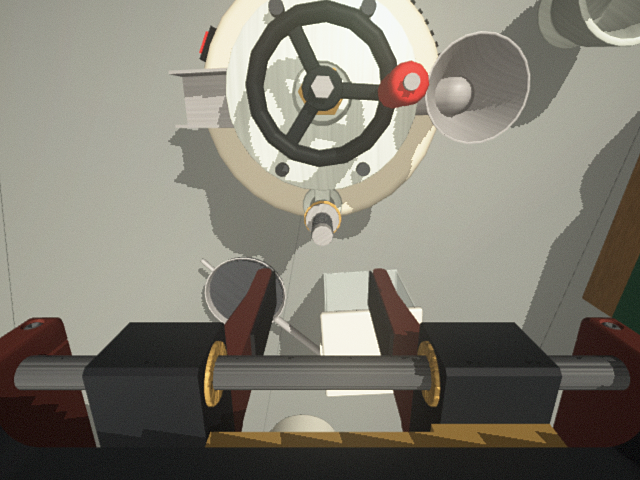

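Run:
```python
from h import *
im=cv2.imread("pics/w7.png");W=ctrl.calibration("wrist");o=ctrl.get_obs();print(o["ee_pos"])
cv2.imwrite("pics/w7z.png",cv2.resize(im[30:250,230:450],None,fx=2.7,fy=2.7,interpolation=cv2.INTER_CUBIC))
h=onz(W,411,83,233);print("handle",h,"pintop",onz(W,322,234.5,179))
for z in (184,190): print(onz(W,322,87,z))
```

```text
[ 505.3532 -331.6232  297.5086]
handle [ 538.3256 -216.581   233.    ] pintop [ 507.7131 -336.4506  179.    ]
[ 486.3996 -223.4839  184.    ]
[ 486.4649 -224.0984  190.    ]
```

View pics/w7z.png

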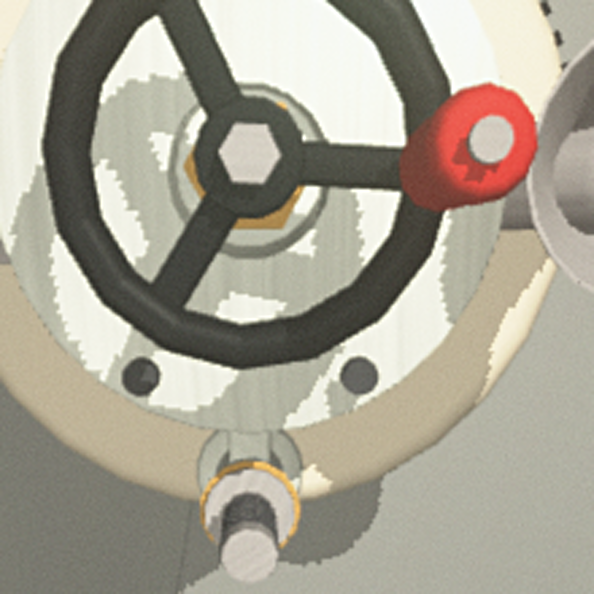

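>>> servo_tool([
  [[0,1.3,0.6,0.11,0,0,5.0],[0,2.6,1.2,0.22,0,0,5.0],[0,4.0,1.9,0.33,0,0,5.0],[0,5.3,2.5,0.44,0,0,5.0],[0,6.6,3.1,0.55,0,0,5.0],[0,8.0,3.8,0.66,0,0,5.0],[0,9.3,4.4,0.77,0,0,5.0],[0,10.6,5.0,0.88,0,0,5.0]],
])

```text
t: 9.48
ee_pos: [532.3, -215.7, 288.2]
orientation: [0.547, 1.501, -0.547]
ft_force: [0.2, 0.3, -1.2]
width: 50.1
```

>>> servo_tool([
  [[0,0,0,0.11,0,0,5.0],[0,0,0,0.22,0,0,5.0],[0,0,0,0.33,0,0,5.0],[0,0,0,0.44,0,0,5.0],[0,0,0,0.55,0,0,5.0],[0,0,0,0.66,0,0,5.0],[0,0,0,0.69,0,0,5.0],[0,0,0,0.69,0,0,5.0]],
])

```text
t: 10.15
ee_pos: [532.1, -216.4, 288.2]
orientation: [1.071, 1.292, -1.071]
ft_force: [-0.7, 0.2, -0.5]
width: 50.0
```

>>> servo_tool([
  [[0,0,0,0,0,0,5.0],[0,0,0,0,0,0,5.0]],
])

```text
t: 10.32
ee_pos: [532.1, -216.4, 288.4]
orientation: [1.07, 1.293, -1.07]
ft_force: [0.5, 0.8, 0.3]
width: 50.5
```

Run:
```python
from h import *
o=ctrl.get_obs();p,r=pose(o);print(o["t"],o["ee_pos"],o["qpos"],o["width"],o["ft_force"],o["moment"])
W=ctrl.calibration("wrist");np.save("W8.npy",W["view"])
im=ctrl.get_image("wrist")[:,:,::-1].copy()
cv2.imwrite("pics/w8.png",im)
t=ctrl.get_image("top")[:,:,::-1].copy();cv2.imwrite("pics/t8.png",t)
s=ctrl.get_image("side")[:,:,::-1].copy();cv2.imwrite("pics/s8.png",cv2.resize(s[80:280,230:460],None,fx=3,fy=3,interpolation=cv2.INTER_CUBIC))
print(ctrl.get_obs()["ee_pos"]);print(*rel([532.5,-216.5,290],-79.6,o))
for d in (56,):print(proj(W,p+r.apply([d,0,0])))
```

```text
10.3167 [ 532.1448 -216.3876  288.3968] [-0.4069  0.293   1.6954  0.      1.1536  0.9758] 50.49820083788213 [0.4548 0.7527 0.3468] [-0.0042  0.1492 -0.0359]
[ 532.2044 -216.4201  288.5925]
[-0.1603  0.0328  0.0176] [ 0.0065 -0.0002  0.0003]
[320.9692 258.2087]
```

View pics/w8.png

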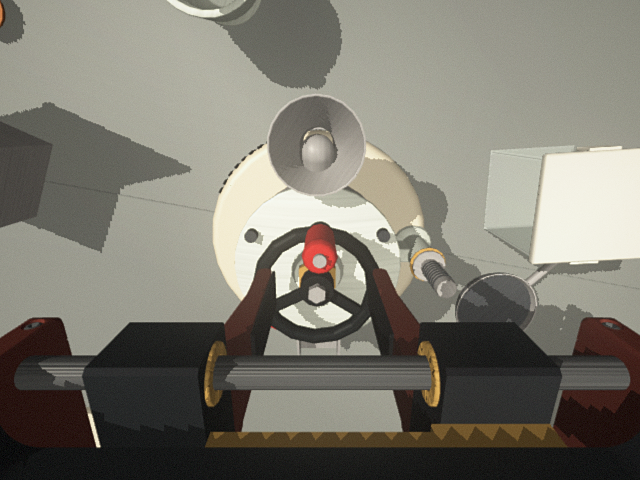

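View pics/s8.png

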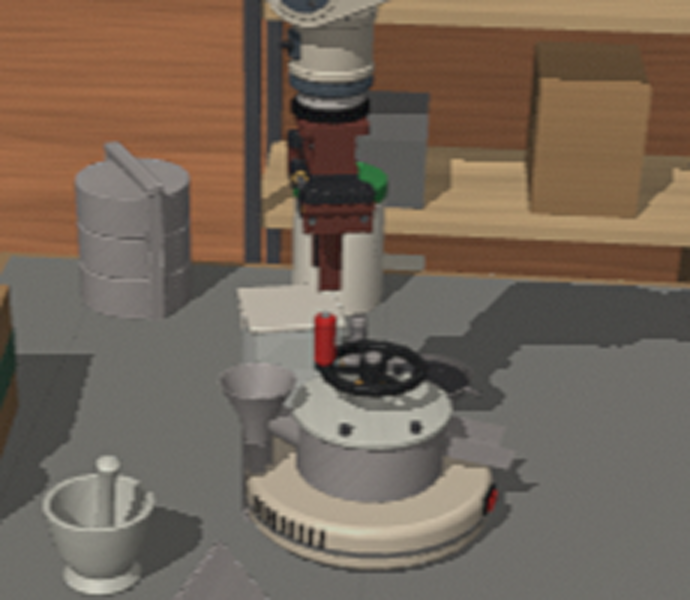

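Run:
```python
from h import *
im=cv2.imread("pics/w8.png");W=ctrl.calibration("wrist")
cv2.imwrite("pics/w8z.png",cv2.resize(im[200:350,250:390],None,fx=4,fy=4,interpolation=cv2.INTER_CUBIC))
```

```text
(no output)
```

View pics/w8z.png

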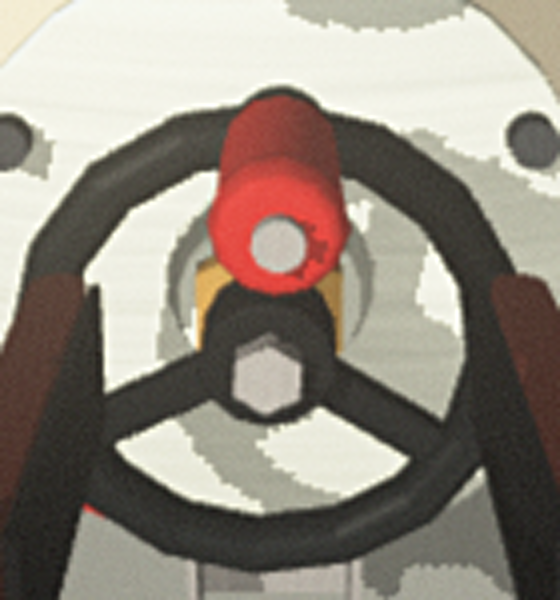

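Run:
```python
from h import *
W=ctrl.calibration("wrist");T=ctrl.calibration("top")
h=onz(W,319.4,261.1,233.5);print("h",h)
for z in (186,190): 
    a=onz(W,316.6,293.4,z);print(a,h-a)
t=cv2.imread("pics/t8.png")
print(ctrl.get_obs()["ee_pos"],onz(W,*proj(W,h),233.5))
```

```text
h [ 530.3105 -215.6948  233.5   ]
[ 481.5837 -222.0901  186.    ] [48.7268  6.3953 47.5   ]
[ 483.6783 -221.7629  190.    ] [46.6322  6.0681 43.5   ]
[ 532.2044 -216.4201  288.5925] [ 530.3105 -215.6948  233.5   ]
```

>>> servo_tool([
  [[2.2,-0.07,-0.05,0,0,0,5.0],[4.4,-0.07,-0.05,0,0,0,5.0],[6.4,-0.07,-0.05,0,0,0,5.0],[7.8,-0.07,-0.05,0,0,0,5.0],[8.5,-0.07,-0.05,0,0,0,5.0],[8.5,-0.07,-0.05,0,0,0,5.0],[8.5,-0.07,-0.05,0,0,0,5.0]],
])

```text
t: 11.05
ee_pos: [531.6, -216.1, 203.9]
orientation: [1.07, 1.292, -1.07]
ft_force: [-0.7, -0.2, 0.5]
width: 50.1
```

>>> servo_tool([
  [[0,0,0,0,0,0,3.0],[0,0,0,0,0,0,1.5],[0,0,0,0,0,0,1.5],[0,0,0,0,0,0,1.5],[0,0,0,0,0,0,1.5],[0,0,0,0,0,0,1.5]],
])

```text
t: 11.55
ee_pos: [531.6, -215.9, 204.2]
orientation: [1.071, 1.291, -1.07]
ft_force: [-0.6, 2.4, 4.0]
width: 22.6
```

Run:
```python
from h import *
o=ctrl.get_obs();p,r=pose(o);print(o["t"],o["ee_pos"],o["qpos"],o["width"],o["ft_force"],o["moment"])
M=r.as_matrix();print(M,np.degrees(np.arctan2(M[1,2],M[0,2])))
```

```text
11.55 [ 531.6114 -215.8965  204.2457] [-0.4067  0.3884  1.771   0.0004  0.9817  0.9771] 22.647731915842762 [-0.5877  2.4185  3.9961] [ 0.3152  0.2776 -0.018 ]
[[ 0.0006  0.9826  0.1857]
 [ 0.0001  0.1857 -0.9826]
 [-1.      0.0006 -0.    ]] -79.29907310195574
```

```bash
cat >> h.py <<'E'
def arc(a0,a1,n,r=50.):
    a=np.radians(np.linspace(a0,a1,n+1));c=np.radians(a0)
    for t in a[1:]:
        print([round(float(v),2) for v in ((t-c)/(2*np.pi)*-.25,(r*(np.cos(t)-np.cos(c)))/10,-(r*(np.sin(t)-np.sin(c)))/10)])
E
python3 -c "
from h import *
arc(-5,-85,8)"
```

```text
[0.01, -0.15, 0.86]
[0.01, -0.45, 1.68]
[0.02, -0.89, 2.43]
[0.03, -1.45, 3.1]
[0.03, -2.11, 3.66]
[0.04, -2.87, 4.1]
[0.05, -3.69, 4.39]
[0.06, -4.55, 4.55]
```

>>> servo_tool([
  [[0.01,-0.15,0.86,0,0,0,1.5],[0.01,-0.45,1.68,0,0,0,1.5],[0.02,-0.89,2.43,0,0,0,1.5],[0.03,-1.45,3.1,0,0,0,1.5],[0.03,-2.11,3.66,0,0,0,1.5],[0.04,-2.87,4.1,0,0,0,1.5],[0.05,-3.69,4.39,0,0,0,1.5],[0.06,-4.55,4.55,0,0,0,1.5]],
])

```text
t: 12.22
ee_pos: [495.6, -269.7, 203.6]
orientation: [1.072, 1.29, -1.07]
ft_force: [2.0, 6.4, 4.4]
width: 22.6
```

Run:
```python
from h import *
o=ctrl.get_obs();p,r=pose(o);print(o["t"],o["ee_pos"],o["width"],o["ft_force"],o["moment"])
Rm=down(-79.4); print("mill-frame force x,y",Rm.inv().apply(o["ft_force"])[1],-Rm.inv().apply(o["ft_force"])[2])
A=np.array([482,-221,0]);d=Rm.inv().apply(p-A);print(d[1],-d[2],np.hypot(d[1],d[2]))
```

```text
12.2167 [ 495.5987 -269.7299  203.6215] 22.6102889598912 [1.9687 6.3611 4.4274] [ 1.3165 -0.2777 -0.0402]
mill-frame force x,y 3.105270679368744 5.890441949952832
4.402704140078866 -50.39986965263726 50.59180432390106
```

```bash
python3 -c "
from h import *
arc(-85,-160,8)
print()
arc(-160,-184,6)"
```

```text
[0.01, -0.82, 0.0]
[0.01, -1.62, -0.12]
[0.02, -2.4, -0.38]
[0.03, -3.12, -0.76]
[0.03, -3.77, -1.26]
[0.04, -4.34, -1.85]
[0.05, -4.79, -2.53]
[0.05, -5.13, -3.27]

[0.0, -0.11, -0.33]
[0.01, -0.19, -0.67]
[0.01, -0.25, -1.01]
[0.01, -0.29, -1.36]
[0.01, -0.3, -1.71]
[0.02, -0.29, -2.06]
```

>>> servo_tool([
  [[0.01,-0.82,0.0,0,0,0,1.5],[0.01,-1.62,-0.14,0,0,0,1.5],[0.02,-2.4,-0.4,0,0,0,1.5],[0.03,-3.12,-0.78,0,0,0,1.5],[0.03,-3.77,-1.28,0,0,0,1.5],[0.04,-4.34,-1.87,0,0,0,1.5],[0.05,-4.79,-2.55,0,0,0,1.5],[0.05,-5.13,-3.29,0,0,0,1.5]],
])

```text
t: 12.88
ee_pos: [439.0, -247.4, 203.1]
orientation: [1.07, 1.288, -1.071]
ft_force: [4.0, -2.3, 2.5]
width: 22.5
```

```bash
cat > st.py <<'E'
from h import *
o=ctrl.get_obs();p,r=pose(o);print(o["t"],o["ee_pos"],o["width"],o["ft_force"],o["moment"])
Rm=down(-79.4); f=Rm.inv().apply(o["ft_force"]);print("mill-frame force x,y",f[1],-f[2])
A=np.array([482,-221,0]);d=Rm.inv().apply(p-A);print(d[1],-d[2],np.hypot(d[1],d[2]),np.degrees(np.arctan2(-d[2],d[1])))
E
python3 st.py
```

```text
12.8833 [ 438.9895 -247.3993  203.1431] 22.547989871671902 [ 4.0429 -2.3171  2.4749] [-0.3514 -0.7024 -0.0212]
mill-frame force x,y 3.547650833950594 -3.0213021985332795
-47.13272795471425 -18.036929435633496 50.466076407019436 -159.05896327780204
```

>>> servo_tool([
  [[0,-0.06,-0.17,0,0,0,1.5],[0,-0.11,-0.33,0,0,0,1.5],[0,-0.15,-0.5,0,0,0,1.5],[0.01,-0.19,-0.67,0,0,0,1.5],[0.01,-0.22,-0.84,0,0,0,1.5],[0.01,-0.25,-1.01,0,0,0,1.5],[0.01,-0.27,-1.18,0,0,0,1.5],[0.01,-0.27,-1.18,0,0,0,1.5]],
])

```text
t: 13.55
ee_pos: [433.9, -235.7, 203.0]
orientation: [1.069, 1.291, -1.071]
ft_force: [0.6, -2.5, 7.9]
width: 22.5
```

```bash
python3 st.py
```

```text
13.55 [ 433.9039 -235.705   202.9877] 22.52233012649216 [ 0.5644 -2.4951  7.906 ] [-0.5005 -0.0403 -0.0265]
mill-frame force x,y 0.0957540730013563 -2.5563062979987694
-49.98034146368619 -5.60674579243681 50.293837904933014 -173.5993747898341
```

>>> servo_tool([
  [[0,-0.01,-0.1,0,0,0,1.5],[0,-0.02,-0.2,0,0,0,1.5],[0,-0.02,-0.3,0,0,0,1.5],[0,-0.03,-0.4,0,0,0,1.5],[0,-0.03,-0.4,0,0,0,1.5]],
])

```text
t: 13.97
ee_pos: [432.9, -231.9, 202.9]
orientation: [1.069, 1.291, -1.071]
ft_force: [0.5, -3.6, 7.6]
width: 22.8
```

>>> servo_tool([
  [[0,0,-0.05,0,0,0,1.5],[0,0,-0.1,0,0,0,1.5],[0,0,-0.1,0,0,0,1.5]],
])

```text
t: 14.22
ee_pos: [432.7, -231.0, 202.9]
orientation: [1.069, 1.291, -1.071]
ft_force: [0.7, -2.5, 7.9]
width: 22.5
```

```bash
python3 st.py
```

```text
14.2167 [ 432.7307 -231.002   202.9351] 22.5055201137195 [ 0.6709 -2.5402  7.9483] [-0.5669  0.0241 -0.0269]
mill-frame force x,y 0.19221647684167936 -2.620256350008312
-50.26838260249717 -0.7681743621836887 50.27425167341386 -179.12450488644757
```

>>> servo_tool([
  [[0,0,-0.05,0,0,0,1.5],[0,0,-0.1,0,0,0,1.5],[0,0,-0.1,0,0,0,1.5]],
])

```text
t: 14.47
ee_pos: [432.7, -230.6, 203.0]
orientation: [1.068, 1.29, -1.071]
ft_force: [-0.2, -6.2, 5.5]
width: 22.4
```

>>> servo_tool([
  [[0,0,-0.05,0,0,0,1.5],[0,0,-0.1,0,0,0,1.5],[0,0,-0.1,0,0,0,1.5]],
])

```text
t: 14.72
ee_pos: [432.7, -230.4, 203.0]
orientation: [1.067, 1.289, -1.071]
ft_force: [1.0, -11.1, 3.8]
width: 22.5
```

```bash
python3 st.py
```

```text
14.7167 [ 432.6913 -230.3798  203.0156] 22.485413059222275 [  1.0483 -11.0711   3.8019] [-1.8171  0.0215 -0.0609]
mill-frame force x,y -1.0060916662173083 -11.074989657415832
-50.1927139916102 -0.1493287212742875 50.1929361256201 -179.82953939794655
```

>>> servo_tool([
  [[0,0,-0.1,0,0,0,1.5],[0,0,-0.2,0,0,0,1.5],[0,0,-0.2,0,0,0,1.5],[0,0,-0.2,0,0,0,1.5]],
])

```text
t: 15.05
ee_pos: [432.7, -230.0, 203.1]
orientation: [1.065, 1.286, -1.072]
ft_force: [0.5, -18.9, 0.3]
width: 22.4
```

```bash
python3 st.py;python3 - <<'E'
from h import *
im=ctrl.get_image("wrist")[:,:,::-1].copy()
cv2.imwrite("pics/w9.png",im)
s=ctrl.get_image("side")[:,:,::-1].copy();cv2.imwrite("pics/s9.png",cv2.resize(s[120:280,270:430],None,fx=3.7,fy=3.7,interpolation=cv2.INTER_CUBIC))
E
```

```text
15.05 [ 432.6998 -230.0156  203.1182] 22.392719440674487 [  0.5272 -18.8561   0.3143] [-3.1685 -0.0437 -0.0868]
mill-frame force x,y -2.9504007576345077 -18.631320784510013
-50.117338050259946 0.20709219821784094 50.11776591611597 179.76324677532403
```

View pics/w9.png

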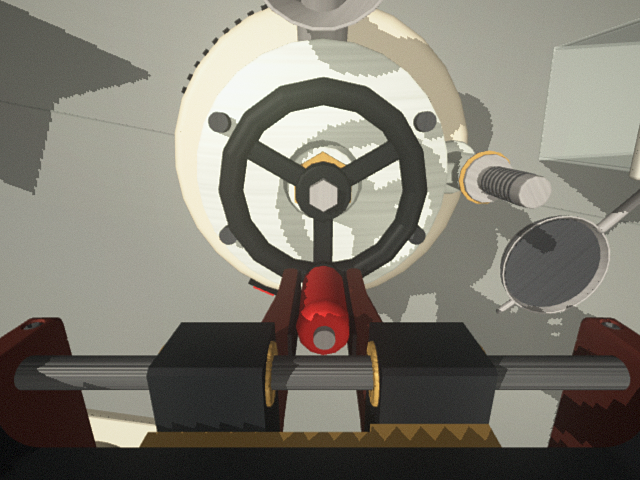

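View pics/s9.png

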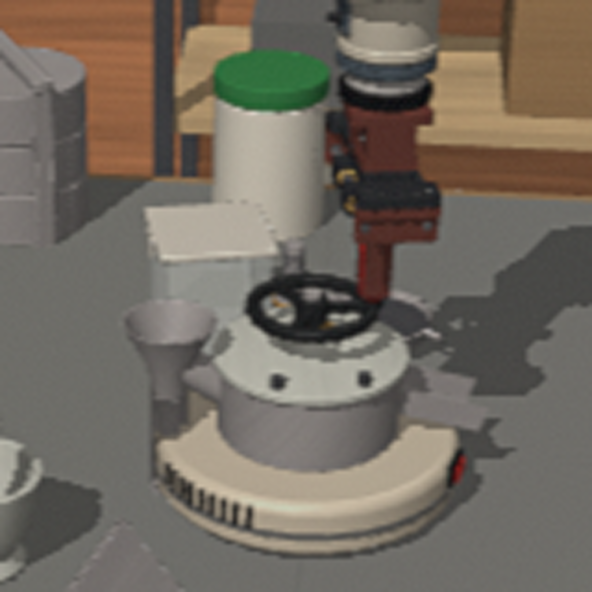

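>>> servo_tool([
  [[0,0,0.1,0,0,0,1.5],[0,0,0.3,0,0,0,1.5],[0,0,0.3,0,0,0,1.5],[0,0,0.3,0,0,0,1.5]],
])

```text
t: 15.48
ee_pos: [432.7, -230.6, 203.0]
orientation: [1.069, 1.29, -1.071]
ft_force: [0.3, -5.3, 6.0]
width: 22.5
```

```bash
python3 st.py
python3 -c "
from h import *
for a in (-180,-90,0,90):
  arc(a,a+90,8);print()"
```

```text
15.4833 [ 432.6883 -230.5918  202.9692] 22.481562612313745 [ 0.3162 -5.3439  5.9537] [-1.0192 -0.0722  0.0237]
mill-frame force x,y -0.6722434053439942 -5.310885394171312
-50.23463890518989 -0.3572159209854973 50.23590896111091 -179.5925795401505
[-0.01, 0.1, 0.98]
[-0.02, 0.38, 1.91]
[-0.02, 0.84, 2.78]
[-0.03, 1.46, 3.54]
[-0.04, 2.22, 4.16]
[-0.05, 3.09, 4.62]
[-0.05, 4.02, 4.9]
[-0.06, 5.0, 5.0]

[-0.01, 0.98, -0.1]
[-0.02, 1.91, -0.38]
[-0.02, 2.78, -0.84]
[-0.03, 3.54, -1.46]
[-0.04, 4.16, -2.22]
[-0.05, 4.62, -3.09]
[-0.05, 4.9, -4.02]
[-0.06, 5.0, -5.0]

[-0.01, -0.1, -0.98]
[-0.02, -0.38, -1.91]
[-0.02, -0.84, -2.78]
[-0.03, -1.46, -3.54]
[-0.04, -2.22, -4.16]
[-0.05, -3.09, -4.62]
[-0.05, -4.02, -4.9]
[-0.06, -5.0, -5.0]

[-0.01, -0.98, 0.1]
[-0.02, -1.91, 0.38]
[-0.02, -2.78, 0.84]
[-0.03, -3.54, 1.46]
[-0.04, -4.16, 2.22]
[-0.05, -4.62, 3.09]
[-0.05, -4.9, 4.02]
[-0.06, -5.0, 5.0]
```

>>> servo_tool([
  [[-0.01,0.1,0.98,0,0,0,1.5],[-0.02,0.38,1.91,0,0,0,1.5],[-0.02,0.84,2.78,0,0,0,1.5],[-0.03,1.46,3.54,0,0,0,1.5],[-0.04,2.22,4.16,0,0,0,1.5],[-0.05,3.09,4.62,0,0,0,1.5],[-0.05,4.02,4.9,0,0,0,1.5],[-0.06,5.0,5.0,0,0,0,1.5]],
])

```text
t: 16.15
ee_pos: [490.1, -270.7, 203.6]
orientation: [1.068, 1.292, -1.073]
ft_force: [-3.7, -5.6, 9.2]
width: 22.5
```

```bash
python3 st.py
```

```text
16.15 [ 490.1477 -270.7073  203.5636] 22.528978046172643 [-3.705  -5.5651  9.2487] [-0.7748  0.715   0.0497]
mill-frame force x,y -4.66552372168941 -4.788601888546448
-1.1350991935953745 -50.35782624467311 50.37061756885644 -91.29126665552896
```

>>> servo_tool([
  [[-0.03,0.98,-0.1,0,0,0,1.5],[-0.06,1.91,-0.38,0,0,0,1.5],[-0.09,2.78,-0.84,0,0,0,1.5],[-0.12,3.54,-1.46,0,0,0,1.5],[-0.14,4.16,-2.22,0,0,0,1.5],[-0.15,4.62,-3.09,0,0,0,1.5],[-0.15,4.9,-4.02,0,0,0,1.5],[-0.16,5.0,-5.0,0,0,0,1.5]],
])

```text
t: 16.82
ee_pos: [530.9, -211.2, 204.4]
orientation: [1.069, 1.291, -1.071]
ft_force: [0.9, -5.1, 1.5]
width: 22.7
```

```bash
python3 st.py
```

```text
16.8167 [ 530.859  -211.1708  204.352 ] 22.673274665670803 [ 0.9292 -5.1129  1.5495] [-0.8753  0.0041 -0.0172]
mill-frame force x,y -0.027162344929396245 -5.196543825269763
49.833286416324725 0.6737935963031834 49.837841374420236 0.7746464219607921
```

>>> servo_tool([
  [[-0.01,-0.1,-0.98,0,0,0,1.5],[-0.02,-0.38,-1.91,0,0,0,1.5],[-0.02,-0.84,-2.78,0,0,0,1.5],[-0.03,-1.46,-3.54,0,0,0,1.5],[-0.04,-2.22,-4.16,0,0,0,1.5],[-0.05,-3.09,-4.62,0,0,0,1.5],[-0.05,-4.02,-4.9,0,0,0,1.5],[-0.06,-5.0,-5.0,0,0,0,1.5]],
])

```text
t: 17.48
ee_pos: [472.1, -172.0, 205.0]
orientation: [1.068, 1.289, -1.07]
ft_force: [7.4, -14.7, -9.2]
width: 22.5
```

```bash
python3 st.py
```

```text
17.4833 [ 472.0725 -172.0487  205.0406] 22.541830390808865 [  7.4001 -14.6898  -9.1589] [-2.524  -1.1553 -0.0256]
mill-frame force x,y 4.571609275643246 -15.800412982537978
-0.7534220690389322 49.94209294431204 49.94777565089778 90.86429358211466
```

>>> servo_tool([
  [[-0.01,-0.98,0.1,0,0,0,1.5],[-0.02,-1.91,0.38,0,0,0,1.5],[-0.02,-2.78,0.84,0,0,0,1.5],[-0.03,-3.54,1.46,0,0,0,1.5],[-0.04,-4.16,2.22,0,0,0,1.5],[-0.05,-4.62,3.09,0,0,0,1.5],[-0.05,-4.9,4.02,0,0,0,1.5],[-0.06,-5.0,5.0,0,0,0,1.5]],
])

```text
t: 18.15
ee_pos: [432.0, -228.1, 205.5]
orientation: [1.073, 1.293, -1.069]
ft_force: [6.2, 5.8, 0.4]
width: 22.9
```

```bash
python3 st.py
```

```text
18.15 [ 432.0253 -228.1387  205.5058] 22.885953806689166 [6.1716 5.7546 0.4311] [ 0.9359 -1.0791  0.0295]
mill-frame force x,y 7.124826590581982 4.521086094333727
-50.43506050015528 2.175987786745454 50.481979462996385 177.52954307129025
```

>>> servo_tool([
  [[-0.01,0.15,1.05,0,0,0,1.5],[-0.02,0.45,2.0,0,0,0,1.5],[-0.02,0.92,2.89,0,0,0,1.5],[-0.03,1.54,3.66,0,0,0,1.5],[-0.04,2.3,4.3,0,0,0,1.5],[-0.05,3.17,4.77,0,0,0,1.5],[-0.05,4.1,5.05,0,0,0,1.5],[-0.06,5.08,5.15,0,0,0,1.5]],
])

```text
t: 18.82
ee_pos: [490.4, -270.8, 206.1]
orientation: [1.069, 1.295, -1.073]
ft_force: [-4.2, -1.4, 3.8]
width: 22.6
```

```bash
python3 st.py
```

```text
18.8167 [ 490.3787 -270.7552  206.1412] 22.60419916936347 [-4.1749 -1.3694  3.8493] [-0.3621  0.803   0.006 ]
mill-frame force x,y -4.355613389050959 -0.5780824678804036
-0.9168406691524389 -50.447434159147576 50.45576488424432 -91.04118909439669
```

>>> servo_tool([
  [[-0.01,0.98,-0.1,0,0,0,1.5],[-0.02,1.91,-0.38,0,0,0,1.5],[-0.02,2.78,-0.84,0,0,0,1.5],[-0.03,3.54,-1.46,0,0,0,1.5],[-0.04,4.16,-2.22,0,0,0,1.5],[-0.05,4.62,-3.09,0,0,0,1.5],[-0.05,4.9,-4.02,0,0,0,1.5],[-0.06,5.0,-5.0,0,0,0,1.5]],
])

```text
t: 19.48
ee_pos: [531.0, -211.3, 206.8]
orientation: [1.069, 1.293, -1.071]
ft_force: [-5.2, -6.1, 2.4]
width: 22.5
```

```bash
python3 st.py
```

```text
19.4833 [ 531.0495 -211.2533  206.7556] 22.53780498313837 [-5.1557 -6.1413  2.4038] [-1.0453  0.9531 -0.0071]
mill-frame force x,y -6.197431040283289 -5.08812051435497
50.00542751512804 0.5576009488245495 50.00853626920963 0.6388677900610379
```

>>> servo_tool([
  [[-0.01,-0.1,-0.98,0,0,0,1.5],[-0.02,-0.38,-1.91,0,0,0,1.5],[-0.02,-0.84,-2.78,0,0,0,1.5],[-0.03,-1.46,-3.54,0,0,0,1.5],[-0.04,-2.22,-4.16,0,0,0,1.5],[-0.05,-3.09,-4.62,0,0,0,1.5],[-0.05,-4.02,-4.9,0,0,0,1.5],[-0.06,-5.0,-5.0,0,0,0,1.5]],
])

```text
t: 20.15
ee_pos: [473.8, -171.9, 207.6]
orientation: [1.07, 1.289, -1.069]
ft_force: [5.4, -8.1, -6.7]
width: 22.4
```

```bash
python3 st.py
```

```text
20.15 [ 473.8123 -171.9314  207.5622] 22.43175294107524 [ 5.3826 -8.087  -6.6558] [-1.4663 -0.7964  0.0308]
mill-frame force x,y 3.8031505527570486 -8.939179824748521
0.9782792205205152 49.73740562776173 49.747025527299684 88.87320129789268
```

>>> servo_tool([
  [[-0.01,-0.98,0.1,0,0,0,1.5],[-0.02,-1.91,0.38,0,0,0,1.5],[-0.02,-2.78,0.84,0,0,0,1.5],[-0.03,-3.54,1.46,0,0,0,1.5],[-0.04,-4.16,2.22,0,0,0,1.5],[-0.05,-4.62,3.09,0,0,0,1.5],[-0.05,-4.95,4.02,0,0,0,1.5],[-0.06,-5.1,4.7,0,0,0,1.5]],
])

```text
t: 20.82
ee_pos: [432.1, -228.1, 208.1]
orientation: [1.072, 1.292, -1.07]
ft_force: [7.3, 5.3, -5.3]
width: 22.7
```

>>> servo_tool([
  [[0,0,0,0,0,0,1.5],[0,0,0,0,0,0,1.5]],
])

```text
t: 20.98
ee_pos: [432.4, -229.0, 208.2]
orientation: [1.07, 1.29, -1.071]
ft_force: [3.7, -2.9, -5.2]
width: 22.5
```

```bash
python3 st.py
```

```text
20.9833 [ 432.3798 -229.0138  208.1674] 22.465077875293826 [ 3.6874 -2.9493 -5.2461] [-0.5965 -0.5344  0.0256]
mill-frame force x,y 3.0819578952024 -3.577284214012597
-50.24756818807576 1.2506554172264848 50.263130103366635 178.57420990205378
```

>>> servo_tool([
  [[0,0.02,0.1,0,0,0,1.5],[0,0.04,0.2,0,0,0,1.5],[0,0.04,0.2,0,0,0,1.5],[0,0.04,0.2,0,0,0,1.5]],
])

```text
t: 21.32
ee_pos: [432.4, -229.4, 208.1]
orientation: [1.071, 1.293, -1.07]
ft_force: [2.4, 3.5, -1.3]
width: 22.3
```

```bash
python3 st.py
```

```text
21.3167 [ 432.4247 -229.4014  208.1164] 22.276688853511804 [ 2.3707  3.5266 -1.3138] [ 0.6596 -0.3274  0.0589]
mill-frame force x,y 2.978966672803642 3.030279488468331
-50.27471906127888 0.8613788611406997 50.28209771114306 179.0184222652807
```

>>> servo_tool([
  [[0,0.02,0.06,0,0,0,1.5],[0,0.02,0.12,0,0,0,1.5],[0,0.02,0.12,0,0,0,1.5],[0,0.02,0.12,0,0,0,1.5]],
])

```text
t: 21.65
ee_pos: [432.7, -230.8, 208.1]
orientation: [1.07, 1.293, -1.071]
ft_force: [0.6, 4.3, -0.8]
width: 22.7
```

```bash
python3 st.py
```

```text
21.65 [ 432.7218 -230.8304  208.147 ] 22.662687475802038 [ 0.6113  4.3337 -0.778 ] [ 0.7676 -0.025   0.0469]
mill-frame force x,y 1.3980286870792629 4.147280872596686
-50.245598790343756 -0.5979007277704206 50.24915604346467 -179.31823737210684
```

>>> servo_tool([
  [[0,0,-0.06,0,0,0,1.5],[0,0,-0.06,0,0,0,1.5],[0,0,-0.06,0,0,0,1.5],[0,0,-0.06,0,0,0,1.5]],
])

```text
t: 21.98
ee_pos: [432.8, -230.7, 208.2]
orientation: [1.07, 1.292, -1.071]
ft_force: [-0.3, 1.6, -2.3]
width: 22.6
```

```bash
python3 st.py;python3 - <<'E'
from h import *
im=ctrl.get_image("wrist")[:,:,::-1].copy()
cv2.imwrite("pics/w10.png",im)
t=ctrl.get_image("top")[:,:,::-1].copy();cv2.imwrite("pics/t10.png",t)
E
python3 st.py
```

```text
21.9833 [ 432.7547 -230.6865  208.1665] 22.637447921805645 [-0.2949  1.5668 -2.2927] [0.146  0.1456 0.0263]
mill-frame force x,y -0.0016428559560231282 1.5942601130297889
-50.18679882755211 -0.46251075056018903 50.188929982134205 -179.47198935925138
22.0833 [ 432.7674 -230.6868  208.1911] 22.537369809017296 [-0.8912  0.0337 -3.5848] [ 0.0405  0.2078 -0.0085]
mill-frame force x,y -0.8697784961030316 0.19703514133235833
-50.17437768103313 -0.4651135291369842 50.17653342224771 -179.46888670768823
```

View pics/w10.png

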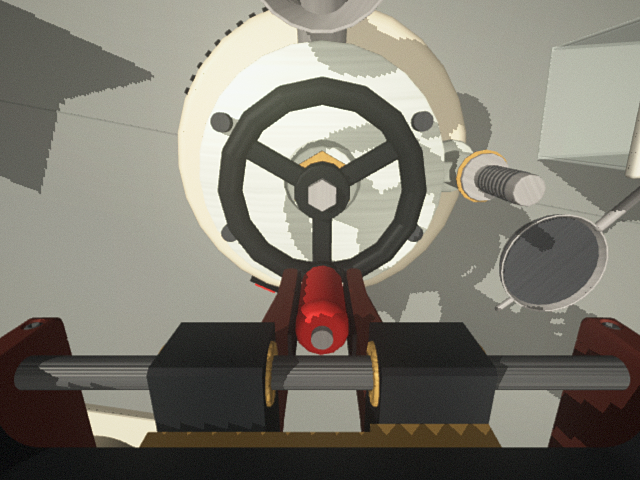

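View pics/t10.png

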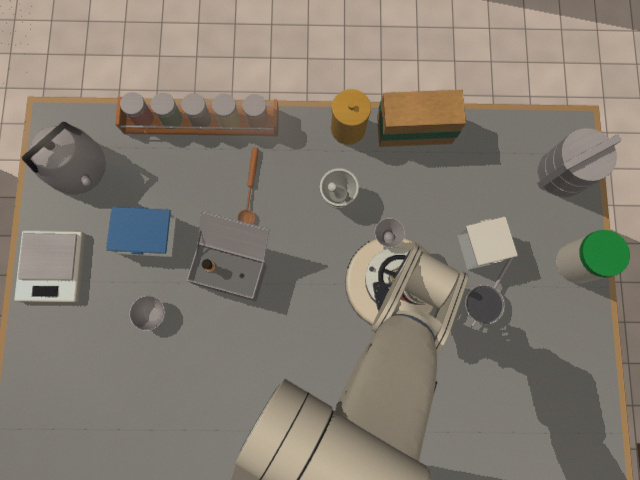

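```bash
python3 -c "
from h import *
print(ctrl.close_job())"
```

```text
the job is handed in; nothing more can be done
None
```

The mill is set for the coarse grind and the job is handed in at about 22 s of the 72 s allowed.

- **Pin:** I took it from the caddy and pushed it into the guide tube until the collar rested on the brass rim, pressing with about 16 N, then released it. It was still seated in the last wrist picture.
- **Stop:** I wound the handwheel clockwise by the red handle to its hard stop. The load rose to about 19 N while the handle gave only about 0.6 mm.
- **Setting:** I backed it off two full turns, counted as eight quarter turns. The last reading had the handle within about 0.1 mm of where it was at the stop. The tool was 5.2 mm higher, where two turns of the screw should lift it 5.0 mm.
- **Hold:** The gripper is still closed on the handle, with a side load of about 1 N and about 4 N vertical.

The last top picture shows the brush still in the caddy and the other items where they stood. The measured tool position lagged or wandered by a few mm while the arm was moving, so I took the final figures with the arm still. No check failed at the end.

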